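Spot-check a slide warmer with a sprung surface probe

TASK

Take the blue surface probe out of its stand and first check it on the brass reference puck: hold it upright on the black centre dot with its sprung foot pushed about half-way in for a full second. Then bring it to the slide warmer and hold the foot on the centre of the red-and-white target, with the probe square to the sloping plate and the foot again pushed about half-way in, and finish like that, still holding the probe in place. Press gently so that the foot never bottoms out, and leave the puck, the tip box, the reagent jar and the timer where they are.

Things in the scene. Friction and masses are not known exactly. Their poses are not given: they have to be found in the camera images.
- probe: surface probe, loose, 0.13 to 0.19 kg: blue square handle 24 x 24 mm, 56 to 130 mm above its origin; below it a black shoulder (34 mm across, 50 to 56 mm), a steel sleeve (16 mm across, 24 to 50 mm) and the sprung foot. Origin: centre of the foot's face when fully out; z runs from foot to handle; x, y square to the handle's faces. Upright in the stand; grip the upper half
- foot (a joint): how far the sprung foot is pushed into the probe, m: 0 fully out, 0.016 bottomed out; about 0.008 is half-way. The spring pushes with 1.2 N plus 0.3 N per mm (3.6 N half-way)
- foot_tip (a point): centre of the foot's flat contact face (brass, 10 mm across) at the probe's lower end, moves with the foot
- stand: grey probe stand, fixed: base 90 x 90 x 8 mm and a block 56 x 56 mm with a 21 mm hole in which the probe hangs by its shoulder; block top 62 mm above the bench. Lift the probe at least 55 mm straight up to clear it. Origin: centre of the underside. It is on one side of the robot, left or right, the puck on the other
- puck: brass reference puck, loose, about 0.55 kg: 56 mm across, 30 mm high, black dot 14 mm across in the middle of its top. Origin: centre of the underside
- puck_top (a point): centre of the black dot on the puck's flat, level top, 30 mm above the bench
- warmer: slide warmer, fixed: white housing, sloping aluminium plate 172 mm (along the slope) x 250 mm. Origin: centre of the underside; x level towards the higher rear edge, y along the width. The plate rises to the rear at 0.30 rad (17 degrees); its surface is 75 mm above the bench over the origin, 50 mm at the front edge (with a 6 mm lip), 99 mm at the rear edge
- spot: red-and-white round target, 24 mm across with a 10 mm red centre, flat on the warmer's plate, somewhere along the middle of its width. Origin: its centre on the plate's surface; z is the plate's outward normal (tilted 0.30 rad from vertical towards the warmer's front), y along the plate's level width
- tipbox: blue tip box with a clear lid, loose, 117 x 82 x 65 mm, leave alone. Origin: centre of the underside
- reagent: amber jar, loose, 50 mm across, 85 mm high, leave alone. Origin: centre of the underside
- timer: white bench timer, loose, 50 x 70 x 18 mm, leave alone. Origin: centre of the underside
Not all that is in view belongs to the job. Several things have the shape of the puck; the one meant has the colours described above.

How it is judged:
On the way:
1. the probe stands upright (within 7 degrees) on the puck, its foot within 10 mm of the dot's centre and pushed in 5 to 12 mm, for 0.5 s (contact force between probe and puck above 0.5 N and value of joint foot between 0.005 and 0.012 m and angle between probe's own z axis and vertical below 0.122 rad and horizontal distance between foot_tip and puck_top below 0.01 m and contact force between probe and the fingers above 1 N), for 0.5 s.
At the end, for the whole second after the job is handed in: The still gripper holds the probe clear of stand and puck, foot within 6 mm of the target's centre on the warmer, pushed in 5 to 12 mm (under 10 N), probe within 7 degrees of square to the plate; puck, tip box, jar and timer within 15 mm of their starts (contact force between probe and warmer between 0.5 and 10 N and value of joint foot between 0.005 and 0.012 m and angle between the z axis of probe and the z axis of spot, either way round below 0.122 rad and distance between foot_tip and spot below 0.006 m and contact force between probe and the fingers above 1 N and contact force between probe and stand below 0.01 N and contact force between probe and puck below 0.01 N and linear speed of probe below 0.02 m/s and angular speed of probe below 0.2 rad/s and distance of each of puck, tipbox, reagent, timer from where it was at the start of the episode below 0.015 m); the arm keeps its last pose, push and grip.
It fails at once if the foot is pushed in more than 15 mm (bottomed out) (value of joint foot above 0.015 m).
It fails at once if the puck, tip box, jar or timer is moved by more than 15 mm (distance of any of puck, tipbox, reagent, timer from where it was at the start of the episode above 0.015 m).
It also fails if it takes over 61 s, if anything falls off the work surface, if the arm or the gripper's body presses on something with over 40 N, if the wrist force passes 120 N, or if a joint passes its speed limit or range.

ROBOT

A 6-joint arm with a two-finger parallel gripper is mounted at the origin on the work surface. World frame = base frame: x ahead of the robot, y to its left, z up, the work surface at z = 0. Lengths are in m, angles in rad, forces in N, time in s.
With the tool pointing down it reaches from about 0.4 to 0.825 m from the base axis. Payload 7 kg.
Tool frame: the origin (TCP) lies between the finger pads; the fingertips stand finger_overhang ahead of it and the grasp point (between the pads) lies 5 mm behind it (finger_overhang is the distance from the TCP to the fingertips, in m); z points along the fingers, y is the line along which they close (so a half turn about z gives the same grasp; the last joint's range is limited). The gripper opens to 88 mm and grips with 3 to 60 N. Pads are 19 mm wide; open, the fingers measure 130 mm over their backs; the gripper's body (78 mm by 193 mm) begins 47 mm behind the grasp point.
Start: joints at [-0.824, 0.359, 0.012, 0, -1.224, -0.288], TCP at [0.299, -0.605, 0.241] pointing down, gripper open.
Joint ranges: [-3.07, 3.07], [-1.43, 2.12], [-1.02, 1.25], [-3.03, 1.67], [-3.05, -0], [-3.03, 3.03]. Speed limits (rad/s): [2.39, 2.39, 3.01, 3.14, 3.14, 3.14].

INTERFACE

Orientations are given as [roll, pitch, yaw] about the fixed x, y, z axes, in that order (R = Rz(yaw) Ry(pitch) Rx(roll)).
In Python, from rig import * gives the robot as it stands.
- The arm moves only by the tool apply_moves, never from a script. Its argument "plan" is a list of rows, each an object of numbers: "jaw": the opening, from 0 (shut) to 1 (fully open); "dx", "dy", "dz": the shift along the tool's x, y, z in mm; "spin": the turn about the tool's z in rad. A call has exactly 5 rows; each row is the pose to reach, as a shift and turn from the pose commanded when the call began, along the tool's axes at that moment; what a row does not reach only later rows make up. A row lasts 1/10 s, in which the tool goes at most 50 mm and 8.59 degrees, less where a joint would pass 70% of its speed; a pose out of reach is approached as far as the arm can. A call with a gripper value outside its range is refused whole. The fingers move at their own pace and stop on an object; "grip_force" is the grip in N (left out, the last holds). Time passes only in rows, so rows that repeat a pose let the fingers close, or fill a call up. It gives the time, the measured TCP pose, the force, the opening and the grip force at its end, in the units of the state.
- read_state(): the state, without advancing time (a new reading comes with each control period).
- grab_frame(name): name is "scene" or "top" or "wrist"; returns a dict with "image" (400x640x3 uint8, blue, green, red), "z_map" (400x640 float32, m along the optical axis (not along the pixel's ray), 0 where there is no reading), "camera_matrix" (3x3 intrinsics, pixels), "k1" (the pictures are not rectified: a ray, as slopes to the right and down, at radius r is drawn at 1 + k1 r^2 times it, then the intrinsics apply), "camera_from_world" (4x4, takes a point from world to camera coordinates). Camera axes: x right, y down, z forward; pixel columns grow to the right and rows downward; lengths in m; the calibration is good to about 2 mm. A picture is of the moment at which its call begins.
- finish_job(): hands the job in; it is judged then, once.
The state is a dict: "clock": time; "q": joint angles; "qd": joint speeds; "effort": joint torques, N m; "tcp_pos": TCP position; "tool_rot": TCP orientation; "ft_force": force on the tool from outside, world axes, zero at the start; "moment": the same for the moment, N m; "width": finger opening in m; "finger_force": force on a finger pad.
Only numpy, scipy, OpenCV 4.12 (cv2) and the standard library are available. Lean on these libraries where they do the work, as an engineer would, in place of code of your own. Each camera call takes 0.05 s, during which the arm holds its last target. There are 200 camera calls.

## Working session

There is one attempt and no reset: what is moved stays moved. The work goes in short steps, Python scripts to look and compute and a tool call to move; the robot and the scene stay as the last step left them, time stands still between calls to the robot, and variables do not carry over. Pictures are saved under pics/ and viewed, at most 15 in all, crops included, and the job is handed in when it is done.

Besides the shell and the picture viewer there is one more tool, called after "Emit:" in YAML: its name, and indented under it one key for each argument. apply_moves: Moves the arm, as the interface text tells. Its arguments: {"type":"object","properties":{"plan":{"type":"array","items":{"type":"object","properties":{"jaw":{"type":"number"},"dx":{"type":"number"},"dy":{"type":"number"},"dz":{"type":"number"},"spin":{"type":"number"}}}},"grip_force":{"type":"number"}},"required":["plan"]}

```bash
mkdir -p pics; ls
cat > h.py <<'E'
from rig import *
import numpy as np, cv2
def uv2ray(f,uv):
    K=np.array(f["camera_matrix"]);p=(np.array(uv,float)-K[:2,2])/[K[0,0],K[1,1]]
    q=p.copy()
    for _ in range(30): q=p/(1+f["k1"]*(q@q))
    return np.r_[q,1.]
def C(f):
    T=np.array(f["camera_from_world"]);R=T[:3,:3];return R,-R.T@T[:3,3]
def onplane(f,uv,z):
    R,c=C(f);d=R.T@uv2ray(f,uv);return c+d*(z-c[2])/d[2]
def depthpt(f,uv):
    R,c=C(f);return c+R.T@uv2ray(f,uv)*float(f["z_map"][int(uv[1]),int(uv[0])])
def proj(f,P):
    T=np.array(f["camera_from_world"]);p=T[:3,:3]@P+T[:3,3];q=p[:2]/p[2];q=q*(1+f["k1"]*(q@q));K=np.array(f["camera_matrix"]);return q*[K[0,0],K[1,1]]+K[:2,2]
E
python3 - <<'E'
from h import *
for n in("scene","top"):
    f=grab_frame(n);cv2.imwrite(f"pics/{n}0.png",f["image"]);print(n,C(f)[1].round(3),f["k1"]);np.save(n,f,allow_pickle=True)
s=read_state();print({k:np.round(v,3) for k,v in s.items()})
import rig;print([k for k in dir(rig) if k[0]!='_']); print(globals().get("finger_overhang"))
E
```

```text
pics
scene [ 1.304 -0.097  0.674] -0.057937904463540364
top [0.381 0.026 1.12 ] -0.10334864775763565
{'clock': np.float64(0.1), 'q': array([-0.824,  0.359,  0.011, -0.   , -1.224, -0.288]), 'qd': array([ 0.   , -0.   ,  0.002,  0.   , -0.   ,  0.   ]), 'effort': array([-1.0000e-03, -5.8416e+01,  2.9375e+01,  7.0160e+00,  1.0000e-02,
       -0.0000e+00]), 'tcp_pos': array([ 0.299, -0.605,  0.24 ]), 'tool_rot': array([ 3.14 , -0.   , -2.683]), 'ft_force': array([-0.48 ,  0.051, -0.01 ]), 'moment': array([-0.036, -0.054,  0.003]), 'finger_force': np.float64(0.0), 'width': np.float64(0.088)}
['Unreachable', 'finger_overhang', 'finish_job', 'grab_frame', 'read_state']
0.014
```

View pics/scene0.png

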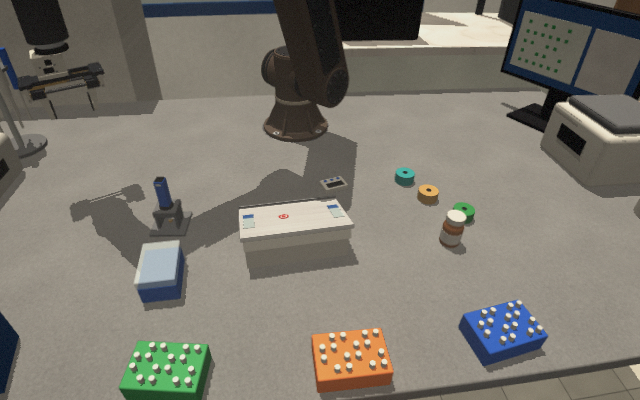

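View pics/top0.png

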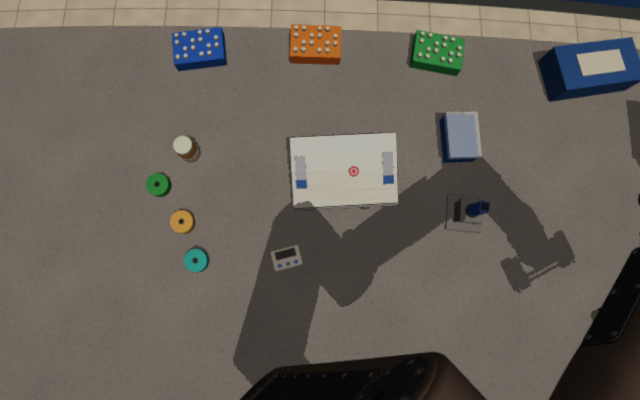

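Scene view: the probe stands in its stand at about (163,195), tip box at (162,270), warmer at (295,228) with the target at (284,216). The brass puck is at (428,194), between teal and green ones. In the top view: probe top (477,209), target (353,171), brass puck (181,221), and the jar is at (185,147), the timer at (286,258).

Run:
```python
from h import *
L=lambda n:np.load(n+".npy",allow_pickle=True).item()
t=L("top");s=L("scene")
def blob(f,lo,hi,box,minA=15):
    hsv=cv2.cvtColor(f["image"],cv2.COLOR_BGR2HSV);m=cv2.inRange(hsv,lo,hi)
    z=np.zeros_like(m);x0,y0,x1,y1=box;z[y0:y1,x0:x1]=m[y0:y1,x0:x1]
    return z
def cen(m): 
    M=cv2.moments(m,True);return np.array([M["m10"],M["m01"]])/M["m00"],M["m00"]
def cloud(f,m): 
    v,u=np.nonzero(m);return np.array([depthpt(f,(a,b)) for a,b in zip(u,v) if f["z_map"][b,a]>0])
# puck
for f,b in((t,(160,200,205,245)),(s,(412,180,445,206))):
    m=blob(f,(8,90,90),(28,255,255),b);c,a=cen(cv2.convexHull(np.argwhere(m>0)[:,::-1].astype(np.int32)) if 0 else m)
    P=cloud(f,m);P=P[P[:,2]>.025];print("puck",c,a,onplane(f,c,.03).round(4),"depth",np.median(P,0).round(4))
    g=cv2.cvtColor(f["image"],cv2.COLOR_BGR2GRAY);d=np.zeros_like(g);x0,y0=c.astype(int)-8;d[y0:y0+16,x0:x0+16]=(g[y0:y0+16,x0:x0+16]<60)
    if d.any(): c,a=cen(d);print("dot",c,a,onplane(f,c,.03).round(4))
# spot
for f,b in((t,(335,155,372,188)),(s,(270,205,300,225))):
    m=blob(f,(0,110,80),(8,255,255),b)|blob(f,(170,110,80),(180,255,255),b);c,a=cen(m);print("spot",c,a,[onplane(f,c,h).round(4) for h in(.07,.08)],np.median(cloud(f,m),0).round(4))
# handle
for f,b in((t,(455,190,500,225)),(s,(145,165,185,215))):
    m=blob(f,(100,100,30),(130,255,255),b);P=cloud(f,m);c,a=cen(m);print("handle",c,a,P.min(0).round(3),P.max(0).round(3))
    T=P[(P[:,2]>.135)&(P[:,2]<.15)];print(len(T),T.mean(0).round(4),T.min(0).round(4),T.max(0).round(4))
    if len(T)>6: r=cv2.minAreaRect((T[:,:2]*1000).astype(np.float32));print(r)
# plate
z=t["z_map"];v,u=np.mgrid[140:204:4,296:394:4];Q=np.array([depthpt(t,(a,b)) for a,b in zip(u.ravel(),v.ravel())])
A=np.c_[Q[:,:2],np.ones(len(Q))];k=np.linalg.lstsq(A,Q[:,2],rcond=None)[0];r=Q[:,2]-A@k;A=A[abs(r)<.006];k=np.linalg.lstsq(A,Q[abs(r)<.006,2],rcond=None)[0]
print("plate",k,"slope",np.arctan(np.hypot(*k[:2])),"yaw",np.arctan2(k[1],k[0]))
for n,c in(("tip",(461,130)),("jar",(183,146)),("timer",(286,258)),("standbase",(465,232))): print(n,depthpt(t,c).round(3))
cv2.imwrite("pics/z.png",np.hstack([cv2.resize(t["image"][100:250,430:510],None,fx=4,fy=4),cv2.resize(s["image"][160:310,125:205],None,fx=4,fy=4)]))
```

```text
puck [181.11764706 221.32941176] 425.0 [0.4715 0.3321 0.03  ] depth [0.4718 0.3311 0.0308]
dot [180.69230769 221.07692308] 13.0 [0.4721 0.3331 0.03  ]
puck [427.69393939 193.73030303] 330.0 [0.4897 0.3228 0.03  ] depth [0.476  0.3289 0.0296]
dot [428.5 189.5] 6.0 [0.4711 0.3319 0.03  ]
spot [353.11363636 170.61363636] 44.0 [array([ 0.5974, -0.0761,  0.07  ]), array([ 0.5953, -0.0751,  0.08  ])] [ 0.5955 -0.0752  0.0761]
spot [282.77777778 216.05555556] 18.0 [array([ 0.5896, -0.0777,  0.07  ]), array([ 0.6014, -0.078 ,  0.08  ])] [ 0.5954 -0.0776  0.0751]
handle [476.31693989 208.4863388 ] 183.0 [ 0.496 -0.374  0.066] [ 0.525 -0.348  0.147]
60 [ 0.5083 -0.3566  0.1415] [ 0.4972 -0.3737  0.1358] [ 0.5222 -0.3481  0.1474]
((509.5554504394531, -361.3415222167969), (24.088525772094727, 23.833248138427734), 81.870849609375)
handle [162.05529954 193.88479263] 217.0 [ 0.506 -0.374  0.068] [ 0.527 -0.351  0.142]
28 [ 0.519 -0.36   0.14 ] [ 0.5055 -0.3739  0.1375] [ 0.5254 -0.3518  0.1424]
((518.9957275390625, -358.8958740234375), (15.97925853729248, 25.3370304107666), 31.87003517150879)
plate [ 0.22071416  0.03935467 -0.05227459] slope 0.22054838427792645 yaw 0.1764516596629441
tip [ 0.707 -0.342  0.065]
jar [0.643 0.324 0.087]
timer [0.391 0.078 0.02 ]
standbase [ 0.463 -0.367 -0.001]
```

View pics/z.png

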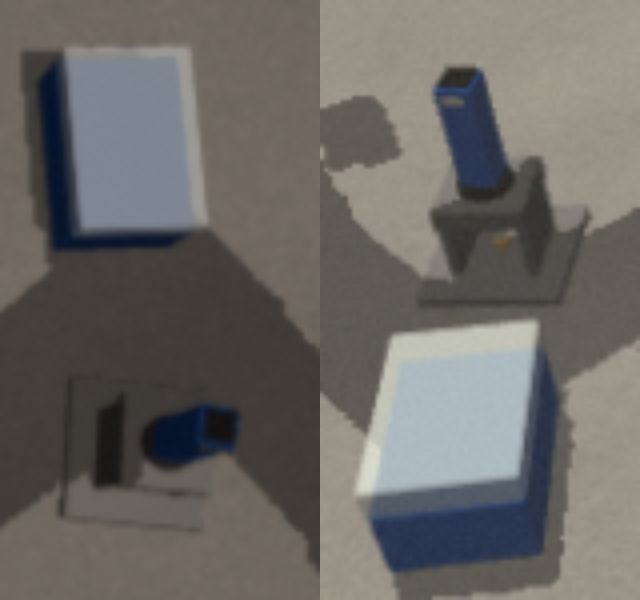

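Handle top is near (0.51, -0.36, 0.142), the brass puck at (0.472, 0.333), the spot at (0.596, -0.076, 0.076). All of these fit the given sizes and heights. I'm moving over the probe.

Emit:
apply_moves:
  plan:
    - {"dx":-297,"dy":125,"dz":0,"spin":0.6,"jaw":1}
    - {"dx":-297,"dy":125,"dz":0,"spin":0.6,"jaw":1}
    - {"dx":-297,"dy":125,"dz":0,"spin":0.6,"jaw":1}
    - {"dx":-297,"dy":125,"dz":0,"spin":0.6,"jaw":1}
    - {"dx":-297,"dy":125,"dz":0,"spin":0.6,"jaw":1}
  grip_force: 25

```text
clock: 0.6
tcp_pos: [0.4573, -0.4217, 0.2403]
tool_rot: [3.141, -0.0, 2.995]
ft_force: [1.7, -0.7, -0.2]
width: 0.0877
finger_force: 0.0
```

Emit:
apply_moves:
  plan:
    - {"dx":-39,"dy":61,"jaw":1}
    - {"dx":-39,"dy":61,"jaw":1}
    - {"dx":-39,"dy":61,"jaw":1}
    - {"dx":-39,"dy":61,"jaw":1}
    - {"dx":-39,"dy":61,"jaw":1}

```text
invalid input at $.plan[0]: expected keys jaw, dx, dy, dz, spin
```

Run:
```python
from h import *
f=grab_frame("wrist");np.save("wrist",f,allow_pickle=True)
s=read_state();print(s["tcp_pos"],s["tool_rot"]);print("cam",C(f)[1],C(f)[0].round(2))
m=cv2.inRange(cv2.cvtColor(f["image"],cv2.COLOR_BGR2HSV),(100,100,30),(130,255,255))
v,u=np.nonzero(m);P=np.array([depthpt(f,(a,b)) for a,b in zip(u,v)]);k=(P[:,2]>.13)&(P[:,2]<.15)
print(len(P),k.sum(),P[k].mean(0),cv2.minAreaRect((P[k][:,:2]*1000).astype(np.float32)))
cv2.imwrite("pics/w1.png",f["image"])
t=np.load("top.npy",allow_pickle=True).item()
I=t["image"].copy();g=cv2.cvtColor(I,cv2.COLOR_BGR2HSV);w=cv2.inRange(g,(0,0,120),(180,70,255));w[:125]=0;w[215:]=0;w[:,:285]=0;w[:,405:]=0
c=max(cv2.findContours(w,0,2)[0],key=cv2.contourArea);print(cv2.minAreaRect(c))
q=cv2.approxPolyDP(cv2.convexHull(c),6,True)[:,0];print(q,[onplane(t,p,.099 if p[1]<160 else .05).round(4) for p in q])
```

```text
[ 0.46164727 -0.41727666  0.24025335] [3.14037792e+00 1.12543839e-03 2.99929715e+00]
cam [ 0.38558601 -0.41005614  0.38350593] [[ 0.14  0.99 -0.  ]
 [ 0.95 -0.14  0.27]
 [ 0.27 -0.04 -0.96]]
1743 209 [ 0.50456346 -0.36925083  0.13828283] ((506.0782165527344, -369.9413757324219), (11.447040557861328, 24.53577423095703), 51.4434928894043)
((344.28131103515625, 170.14157104492188), (72.08283233642578, 107.23723602294922), 87.66268920898438)
[[395 132]
 [397 202]
 [293 205]
 [290 138]] [array([ 0.6862, -0.1711,  0.099 ]), array([ 0.5278, -0.184 ,  0.05  ]), array([0.515 , 0.0637, 0.05  ]), array([0.6647, 0.0736, 0.099 ])]
```

View pics/w1.png

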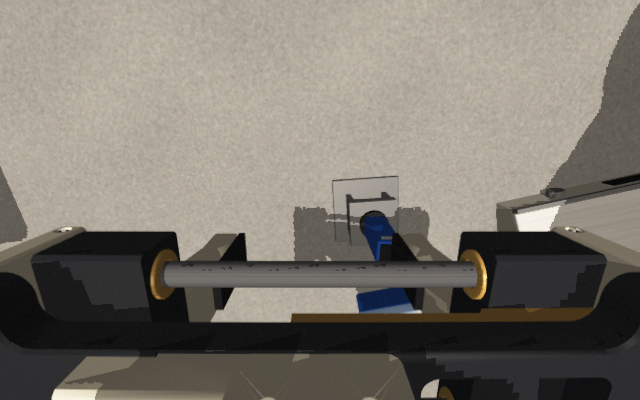

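Run:
```python
from h import *
f=np.load("wrist.npy",allow_pickle=True).item();t=np.load("top.npy",allow_pickle=True).item();s=np.load("scene.npy",allow_pickle=True).item()
a=[onplane(f,p,.008)[:2] for p in((333,181),(398,177),(334,240))];print(np.round(a,4),np.arctan2(*(a[1]-a[0])[::1]),a[0]-a[2])
# black cap of handle top
for n,f,b in(("top",t,(470,195,500,218)),("scene",s,(148,170,178,190))):
    g=cv2.cvtColor(f["image"],cv2.COLOR_BGR2GRAY);x0,y0,x1,y1=b
    P=[];U=[]
    for v in range(y0,y1):
        for u in range(x0,x1):
            p=depthpt(f,(u,v))
            if g[v,u]<45 and p[2]>.13 and p[2]<.152: P.append(p);U.append((u,v))
    P=np.array(P);c=np.mean(U,0);print(n,len(P),c,onplane(f,c,.142).round(4),cv2.minAreaRect((np.array([onplane(f,u,.142)[:2] for u in U])*1000).astype(np.float32)))
    m=cv2.inRange(cv2.cvtColor(f["image"],cv2.COLOR_BGR2HSV),(100,100,30),(130,255,255));
```

```text
[[ 0.4638 -0.4018]
 [ 0.471  -0.315 ]
 [ 0.5488 -0.4116]] 0.08233079499935786 [-0.08500011  0.00978675]
top 125 [482.632 206.632] [ 0.509  -0.3584  0.142 ] ((508.9938049316406, -359.32037353515625), (27.660717010498047, 24.95673942565918), 88.09223175048828)
scene 14 [158.78571429 179.        ] [ 0.5096 -0.3636  0.142 ] ((510.9840393066406, -364.18109130859375), (12.688337326049805, 12.362936973571777), 78.71550750732422)
```

Emit:
apply_moves:
  plan:
    - {"dx":-40,"dy":62,"dz":0,"spin":-0.04,"jaw":1}
    - {"dx":-40,"dy":62,"dz":0,"spin":-0.04,"jaw":1}
    - {"dx":-40,"dy":62,"dz":30,"spin":-0.04,"jaw":1}
    - {"dx":-40,"dy":62,"dz":60,"spin":-0.04,"jaw":1}
    - {"dx":-40,"dy":62,"dz":60,"spin":-0.04,"jaw":1}

```text
clock: 1.15
tcp_pos: [0.5027, -0.3659, 0.1761]
tool_rot: [3.139, -0.007, 3.04]
ft_force: [-1.5, 0.3, 0.4]
width: 0.0876
finger_force: 0.0
```

Run:
```python
from h import *
f=grab_frame("wrist");cv2.imwrite("pics/w2.png",f["image"]);s=read_state();print(s["tcp_pos"],s["tool_rot"])
```

```text
[ 0.50372086 -0.36694455  0.17875874] [ 3.14039007 -0.00455379  3.04068938]
```

View pics/w2.png

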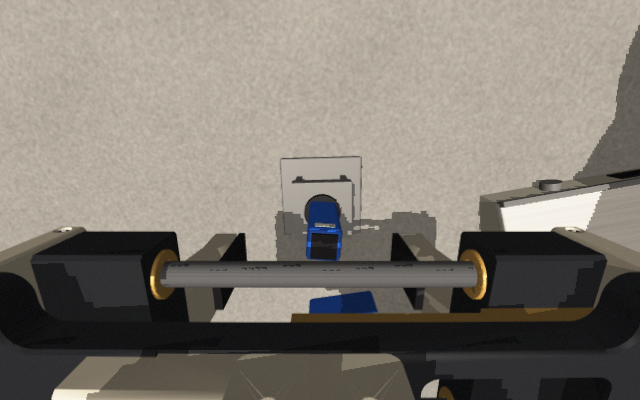

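The handle top (black cap) is centred at about (323,246), between the fingers (245 to 395) and lined up with them.

Run:
```python
from h import *
f=grab_frame("wrist");s=read_state();print(s["tcp_pos"],s["tool_rot"])
for p in((323,246),(309,260),(339,261),(311,234),(338,236)):print(onplane(f,p,.142).round(4),depthpt(f,p).round(4))
```

```text
[ 0.50477188 -0.36774491  0.18065231] [-3.14142694e+00 -1.50136393e-03  3.04069887e+00]
[ 0.5133 -0.3636  0.142 ] [ 0.5123 -0.3636  0.1443]
[ 0.5229 -0.3743  0.142 ] [ 0.5948 -0.3867 -0.0009]
[ 0.5257 -0.3536  0.142 ] [ 0.4736 -0.3565  0.2424]
[ 0.5037 -0.3709  0.142 ] [ 0.5042 -0.371   0.1409]
[ 0.507  -0.3528  0.142 ] [ 0.506  -0.3529  0.1445]
```

Emit:
apply_moves:
  plan:
    - {"dx":-7,"dy":5,"dz":30,"spin":0,"jaw":1}
    - {"dx":-7,"dy":5,"dz":60,"spin":0,"jaw":1}
    - {"dx":-7,"dy":5,"dz":60,"spin":0,"jaw":1}
    - {"dx":-7,"dy":5,"dz":60,"spin":0,"jaw":0.2}
    - {"dx":-7,"dy":5,"dz":60,"spin":0,"jaw":0.1}
  grip_force: 25

```text
clock: 1.75
tcp_pos: [0.5136, -0.3642, 0.1232]
tool_rot: [-3.14, 0.003, 3.041]
ft_force: [0.5, -0.4, 0.8]
width: 0.0771
finger_force: 0.0
```

Emit:
apply_moves:
  plan:
    - {"dx":0,"dy":0,"dz":0,"spin":0,"jaw":0}
    - {"dx":0,"dy":0,"dz":0,"spin":0,"jaw":0}
    - {"dx":0,"dy":0,"dz":0,"spin":0,"jaw":0}
    - {"dx":0,"dy":0,"dz":0,"spin":0,"jaw":0}
    - {"dx":0,"dy":0,"dz":0,"spin":0,"jaw":0}

```text
clock: 2.25
tcp_pos: [0.5124, -0.3633, 0.1207]
tool_rot: [-3.142, 0.0, 3.04]
ft_force: [-0.4, 0.3, -0.0]
width: 0.0366
finger_force: 0.0
```

Emit:
apply_moves:
  plan:
    - {"dx":0,"dy":0,"dz":0,"spin":0,"jaw":0}
    - {"dx":0,"dy":0,"dz":0,"spin":0,"jaw":0}
    - {"dx":0,"dy":0,"dz":0,"spin":0,"jaw":0}
    - {"dx":0,"dy":0,"dz":0,"spin":0,"jaw":0}
    - {"dx":0,"dy":0,"dz":0,"spin":0,"jaw":0}

```text
clock: 2.75
tcp_pos: [0.5124, -0.3632, 0.1205]
tool_rot: [3.142, -0.0, 3.04]
ft_force: [0.2, -0.0, -1.0]
width: 0.0243
finger_force: 24.5
```

Emit:
apply_moves:
  plan:
    - {"dx":0,"dy":0,"dz":-5,"spin":0,"jaw":0}
    - {"dx":0,"dy":0,"dz":-20,"spin":0,"jaw":0}
    - {"dx":0,"dy":0,"dz":-45,"spin":0,"jaw":0}
    - {"dx":0,"dy":0,"dz":-75,"spin":0,"jaw":0}
    - {"dx":0,"dy":0,"dz":-90,"spin":0,"jaw":0}

```text
clock: 3.25
tcp_pos: [0.5131, -0.3637, 0.2135]
tool_rot: [-3.14, 0.003, 3.041]
ft_force: [-0.9, -0.2, -1.1]
width: 0.0249
finger_force: 24.5
```

Emit:
apply_moves:
  plan:
    - {"dx":3,"dy":20,"dz":0,"spin":0,"jaw":0}
    - {"dx":9,"dy":55,"dz":0,"spin":0,"jaw":0}
    - {"dx":16,"dy":100,"dz":0,"spin":0,"jaw":0}
    - {"dx":24,"dy":148,"dz":0,"spin":0,"jaw":0}
    - {"dx":32,"dy":196,"dz":0,"spin":0,"jaw":0}

```text
clock: 3.75
tcp_pos: [0.4998, -0.1636, 0.2107]
tool_rot: [3.141, 0.0, 3.04]
ft_force: [1.2, 0.2, -1.0]
width: 0.0246
finger_force: 24.5
```

Emit:
apply_moves:
  plan:
    - {"dx":8,"dy":48,"dz":0,"spin":0,"jaw":0}
    - {"dx":15,"dy":96,"dz":0,"spin":0,"jaw":0}
    - {"dx":23,"dy":144,"dz":0,"spin":0,"jaw":0}
    - {"dx":31,"dy":192,"dz":0,"spin":0,"jaw":0}
    - {"dx":39,"dy":240,"dz":0,"spin":0,"jaw":0}

```text
clock: 4.25
tcp_pos: [0.4852, 0.0796, 0.2111]
tool_rot: [3.141, 0.001, 3.04]
ft_force: [1.3, 0.4, -1.1]
width: 0.0246
finger_force: 24.5
```

Emit:
apply_moves:
  plan:
    - {"dx":8,"dy":48,"dz":0,"spin":0,"jaw":0}
    - {"dx":15,"dy":96,"dz":0,"spin":0,"jaw":0}
    - {"dx":23,"dy":144,"dz":0,"spin":0,"jaw":0}
    - {"dx":31,"dy":190,"dz":0,"spin":0,"jaw":0}
    - {"dx":37,"dy":230,"dz":0,"spin":0,"jaw":0}

```text
clock: 4.75
tcp_pos: [0.4715, 0.3125, 0.2109]
tool_rot: [3.141, 0.0, 3.041]
ft_force: [1.2, -0.1, -1.7]
width: 0.025
finger_force: 24.5
```

Run:
```python
from h import *
f=grab_frame("wrist");s=grab_frame("scene");st=read_state();print(st["clock"],st["tcp_pos"],st["tool_rot"],st["ft_force"])
cv2.imwrite("pics/w3.png",np.vstack([f["image"][150:300,120:520],s["image"][80:230,240:640]]));np.save("w3",f,allow_pickle=True);np.save("s3",s,allow_pickle=True)
```

```text
4.85 [0.47198851 0.3146116  0.21033685] [3.14103961e+00 3.36823054e-04 3.04399381e+00] [-0.04462394 -0.93026369 -2.9407676 ]
```

View pics/w3.png

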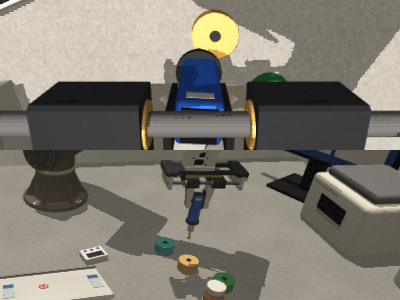

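```bash
cat >> h.py <<'E'
def axis(f,box,tcp,L=.1085):
    "blue handle axis from depth points of one view, plus predicted upright axis in pixels"
    m=cv2.inRange(cv2.cvtColor(f["image"],cv2.COLOR_BGR2HSV),(100,110,25),(130,255,255));z=np.zeros_like(m);x0,y0,x1,y1=box;z[y0:y1,x0:x1]=m[y0:y1,x0:x1]
    n,l,st,_=cv2.connectedComponentsWithStats(z);k=1+np.argmax(st[1:,4]);v,u=np.nonzero(l==k)
    vx,vy,cx,cy=cv2.fitLine(np.c_[u,v].astype(np.float32),cv2.DIST_L2,0,.01,.01).ravel()
    a=proj(f,tcp+[0,0,.015]);b=proj(f,tcp-[0,0,L-.06]);
    print("blob",len(u),(cx,cy),"angle",np.degrees(np.arctan2(vx,vy)),"upright",a,b,np.degrees(np.arctan2(*(a-b))))
E
python3 - <<'E'
from h import *
f=np.load("w3.npy",allow_pickle=True).item();s=np.load("s3.npy",allow_pickle=True).item()
for F,b in((f,(310,165,360,205)),(s,(412,245,445,275))):
    g=cv2.cvtColor(F["image"],cv2.COLOR_BGR2HSV);y=cv2.inRange(g,(10,70,60),(32,255,255));x0,y0,x1,y1=b
    d=np.argwhere((cv2.cvtColor(F["image"],cv2.COLOR_BGR2GRAY)[y0:y1,x0:x1]<70))[:,::-1]+[x0,y0];
    print("dot",len(d),d.mean(0),onplane(F,d.mean(0),.03).round(4))
tcp=np.array([.472,.3146,.2103]);axis(s,(400,90,480,160),tcp);axis(f,(270,190,360,270),tcp)
T=f;m=cv2.inRange(cv2.cvtColor(s["image"],cv2.COLOR_BGR2HSV),(12,90,90),(28,255,255));v,u=np.nonzero(m[175:215,405:450]);print("puck scene",[onplane(s,(u.mean()+405,v.mean()+175),.022).round(4)])
E
```

```text
dot 153 [324.41176471 197.25490196] [0.485  0.3194 0.03  ]
dot 1 [444. 245.] [0.6869 0.2921 0.03  ]
blob 232 (np.float32(435.02585), np.float32(139.01292)) angle 162.64159 upright [436.60229512 126.68067638] [431.76016227 148.87462486] 167.69243558825954
blob 1954 (np.float32(318.97952), np.float32(235.02917)) angle 5.038122 upright [320.3733172  271.82277128] [319.80988866 227.12937424] 0.7222625686501353
puck scene [array([0.4792, 0.3278, 0.022 ])]
```

Run:
```python
from h import *
f=np.load("w3.npy",allow_pickle=True).item();s=np.load("s3.npy",allow_pickle=True).item()
d=np.argwhere(cv2.cvtColor(f["image"],cv2.COLOR_BGR2GRAY)[176:196,320:350]<90)[:,::-1]+[320,176];print(len(d),d.mean(0),onplane(f,d.mean(0),.03))
tcp=np.array([.472,.3146,.2103]);P=tcp-[0,0,.1085];print("foot pred",proj(s,P),proj(f,tcp-[0,0,.0525]),"shoulder")
for dx in(-.01,.01):print(proj(s,P+[dx,0,0]))
print("puckpix",proj(s,np.array([.472,.3325,.03])))
cv2.imwrite("pics/s3.png",np.hstack([cv2.resize(s["image"][100:210,395:470],None,fx=5,fy=5),cv2.resize(f["image"][165:275,280:365],None,fx=5,fy=5)[:, :425]]))
```

```text
82 [334.59756098 185.68292683] [0.47233167 0.33246201 0.03      ]
foot pred [427.46555076 168.39585636] [319.78540471 225.18859351] shoulder
[426.17903491 166.34908115]
[428.7709003  170.47355322]
puckpix [428.81843647 189.68560152]
```

View pics/s3.png

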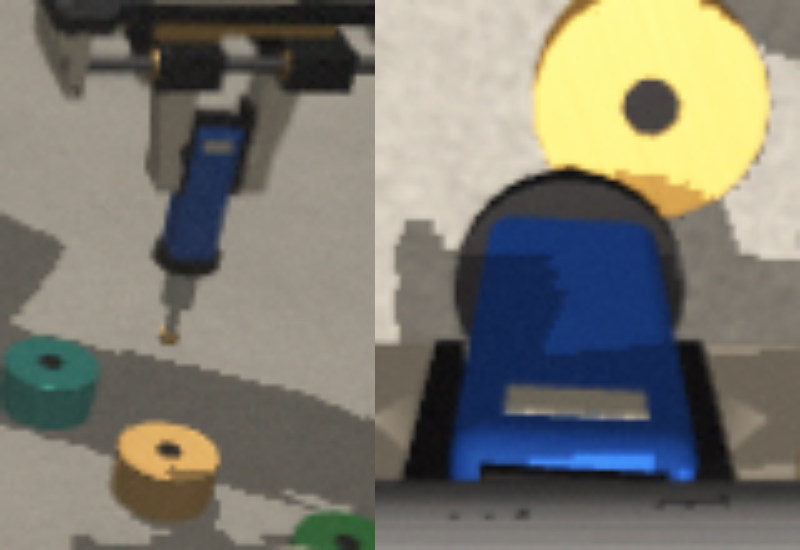

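The dot measures (0.472, 0.3325) and the foot hangs at the predicted pixel, so the probe is upright. Next I line up and descend.

Emit:
apply_moves:
  plan:
    - {"dx":2,"dy":18,"dz":0,"spin":0,"jaw":0}
    - {"dx":2,"dy":18,"dz":25,"spin":0,"jaw":0}
    - {"dx":2,"dy":18,"dz":50,"spin":0,"jaw":0}
    - {"dx":2,"dy":18,"dz":65,"spin":0,"jaw":0}
    - {"dx":2,"dy":18,"dz":65,"spin":0,"jaw":0}

```text
clock: 5.35
tcp_pos: [0.4711, 0.3269, 0.1434]
tool_rot: [-3.138, -0.003, 3.039]
ft_force: [-0.4, -0.2, -2.2]
width: 0.0243
finger_force: 24.5
```

Emit:
apply_moves:
  plan:
    - {"dx":0,"dy":0,"dz":4,"spin":0,"jaw":0}
    - {"dx":0,"dy":0,"dz":8,"spin":0,"jaw":0}
    - {"dx":0,"dy":0,"dz":12,"spin":0,"jaw":0}
    - {"dx":0,"dy":0,"dz":15,"spin":0,"jaw":0}
    - {"dx":0,"dy":0,"dz":15,"spin":0,"jaw":0}

```text
clock: 5.85
tcp_pos: [0.4725, 0.3288, 0.131]
tool_rot: [3.141, 0.001, 3.041]
ft_force: [0.7, 0.4, 1.5]
width: 0.0244
finger_force: 24.6
```

Run:
```python
from h import *
s=grab_frame("scene");np.save("s4",s,allow_pickle=True);f=grab_frame("wrist");st=read_state();print(st["clock"],st["tcp_pos"],st["tool_rot"],st["ft_force"])
cv2.imwrite("pics/s4.png",np.hstack([cv2.resize(s["image"][110:220,395:470],None,fx=5,fy=5),cv2.resize(f["image"][165:275,280:365],None,fx=5,fy=5)[:, :425]]))
print("shoulder bottom pred",proj(s,st["tcp_pos"]-[0,0,.0585]),"foot",proj(s,np.array([.472,.3325,.03])),proj(s,st["tcp_pos"]-[0,0,.1005]))
```

```text
5.95 [0.47250508 0.32877632 0.13117477] [3.14057960e+00 9.15716545e-04 3.04064196e+00] [0.98404886 0.61821309 1.71183809]
shoulder bottom pred [430.53147771 177.21228779] foot [428.81843647 189.68560152] [427.64720278 189.67886003]
```

View pics/s4.png

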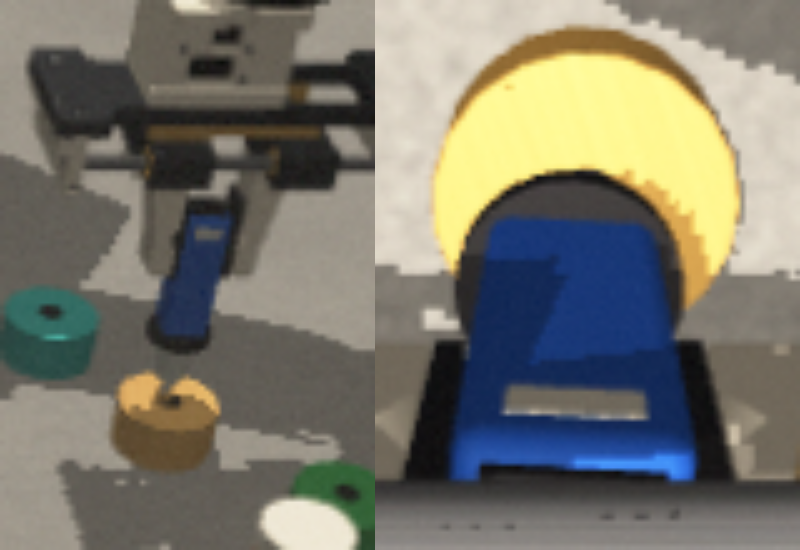

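The foot sits on the dot with about 3 to 4 mm of sideways offset. It is pushed in about 7 to 8 mm, and the force rose by about 3.6 N. Holding here.

Emit:
apply_moves:
  plan:
    - {"dx":0,"dy":0,"dz":0.5,"spin":0,"jaw":0}
    - {"dx":0,"dy":0,"dz":0.5,"spin":0,"jaw":0}
    - {"dx":0,"dy":0,"dz":0.5,"spin":0,"jaw":0}
    - {"dx":0,"dy":0,"dz":0.5,"spin":0,"jaw":0}
    - {"dx":0,"dy":0,"dz":0.5,"spin":0,"jaw":0}

```text
clock: 6.45
tcp_pos: [0.4723, 0.3286, 0.1302]
tool_rot: [3.141, 0.0, 3.04]
ft_force: [1.4, 1.8, 1.7]
width: 0.0245
finger_force: 24.6
```

Emit:
apply_moves:
  plan:
    - {"dx":0,"dy":0,"dz":0,"spin":0,"jaw":0}
    - {"dx":0,"dy":0,"dz":0,"spin":0,"jaw":0}
    - {"dx":0,"dy":0,"dz":0,"spin":0,"jaw":0}
    - {"dx":0,"dy":0,"dz":0,"spin":0,"jaw":0}
    - {"dx":0,"dy":0,"dz":0,"spin":0,"jaw":0}

```text
clock: 6.95
tcp_pos: [0.4721, 0.3285, 0.1301]
tool_rot: [3.141, 0.0, 3.04]
ft_force: [1.0, 2.0, 3.0]
width: 0.0244
finger_force: 24.6
```

Emit:
apply_moves:
  plan:
    - {"dx":0,"dy":0,"dz":0,"spin":0,"jaw":0}
    - {"dx":0,"dy":0,"dz":0,"spin":0,"jaw":0}
    - {"dx":0,"dy":0,"dz":0,"spin":0,"jaw":0}
    - {"dx":0,"dy":0,"dz":0,"spin":0,"jaw":0}
    - {"dx":0,"dy":0,"dz":0,"spin":0,"jaw":0}

```text
clock: 7.45
tcp_pos: [0.4721, 0.3285, 0.1301]
tool_rot: [3.141, 0.0, 3.04]
ft_force: [1.8, 2.8, 2.8]
width: 0.0242
finger_force: 24.6
```

Emit:
apply_moves:
  plan:
    - {"dx":0,"dy":0,"dz":-10,"spin":0,"jaw":0}
    - {"dx":0,"dy":0,"dz":-30,"spin":0,"jaw":0}
    - {"dx":0,"dy":0,"dz":-60,"spin":0,"jaw":0}
    - {"dx":0,"dy":0,"dz":-95,"spin":0,"jaw":0}
    - {"dx":0,"dy":0,"dz":-120,"spin":0,"jaw":0}

```text
clock: 7.95
tcp_pos: [0.4714, 0.3273, 0.2518]
tool_rot: [-3.14, -0.001, 3.04]
ft_force: [0.0, 1.2, -2.2]
width: 0.0245
finger_force: 24.8
```

Emit:
apply_moves:
  plan:
    - {"dx":-5,"dy":-20,"dz":0,"spin":-0.03,"jaw":0}
    - {"dx":-14,"dy":-55,"dz":0,"spin":-0.07,"jaw":0}
    - {"dx":-25,"dy":-100,"dz":0,"spin":-0.11,"jaw":0}
    - {"dx":-37,"dy":-147,"dz":0,"spin":-0.15,"jaw":0}
    - {"dx":-48,"dy":-194,"dz":0,"spin":-0.17,"jaw":0}

```text
clock: 8.45
tcp_pos: [0.4987, 0.128, 0.2497]
tool_rot: [-3.14, -0.003, -3.071]
ft_force: [0.8, 0.8, -2.2]
width: 0.024
finger_force: 24.8
```

Emit:
apply_moves:
  plan:
    - {"dx":-4,"dy":-48,"dz":0,"spin":0,"jaw":0}
    - {"dx":-8,"dy":-96,"dz":0,"spin":0,"jaw":0}
    - {"dx":-11,"dy":-142,"dz":0,"spin":0,"jaw":0}
    - {"dx":-14,"dy":-182,"dz":0,"spin":0,"jaw":0}
    - {"dx":-16,"dy":-213,"dz":0,"spin":0,"jaw":0}

```text
clock: 8.95
tcp_pos: [0.5291, -0.0835, 0.2496]
tool_rot: [-3.142, -0.003, -3.074]
ft_force: [0.3, 0.0, -2.1]
width: 0.024
finger_force: 24.8
```

Emit:
apply_moves:
  plan:
    - {"dx":0,"dy":0,"dz":20,"spin":0,"jaw":0}
    - {"dx":0,"dy":0,"dz":50,"spin":0,"jaw":0}
    - {"dx":0,"dy":0,"dz":70,"spin":0,"jaw":0}
    - {"dx":0,"dy":0,"dz":75,"spin":0,"jaw":0}
    - {"dx":0,"dy":0,"dz":75,"spin":0,"jaw":0}

```text
clock: 9.45
tcp_pos: [0.5297, -0.0812, 0.1744]
tool_rot: [-3.141, -0.003, -3.073]
ft_force: [0.9, 0.1, -1.1]
width: 0.024
finger_force: 24.8
```

Run:
```python
from h import *
f=grab_frame("wrist");s=grab_frame("scene");st=read_state();tcp=st["tcp_pos"];print(st["clock"],tcp,st["tool_rot"],st["ft_force"])
np.save("w5",f,allow_pickle=True);np.save("s5",s,allow_pickle=True)
print("foot pred scene",proj(s,tcp-[0,0,.1085]),"spot",proj(s,np.array([.5957,-.076,.0757])))
cv2.imwrite("pics/s5.png",np.hstack([cv2.resize(s["image"][140:250,230:360],None,fx=4,fy=4),cv2.resize(f["image"][180:290,280:350],None,fx=4,fy=4)]))
```

```text
9.55 [ 0.53112487 -0.08088388  0.17606511] [-3.14137180e+00  4.74004123e-04 -3.07243914e+00] [-0.1306842  -0.73703249 -1.07234121]
foot pred scene [280.19341067 201.73783361] spot [283.57610241 215.82828049]
```

View pics/s5.png

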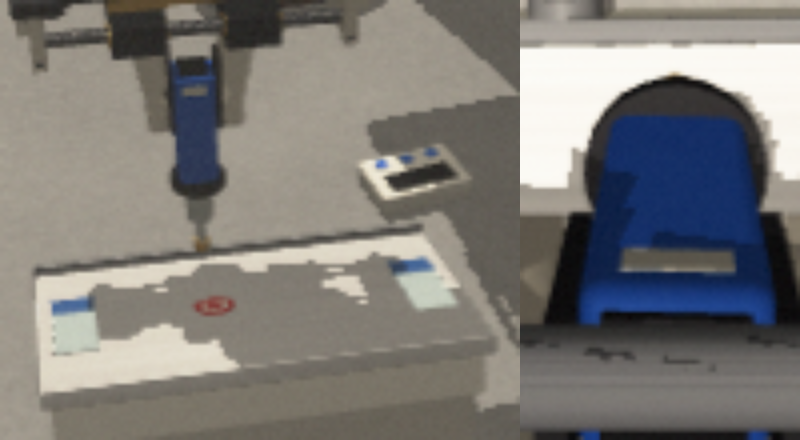

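Run:
```python
from h import *
s=np.load("s5.npy",allow_pickle=True).item();f=np.load("w5.npy",allow_pickle=True).item()
print("lip inner at",onplane(s,(281,204.5),.053),"lip top",onplane(s,(281,202.5),.057),"foot on plate px",proj(s,np.array([.531,-.0809,.0556])))
print("wrist lip (edge row 191)",[onplane(f,(320,r),.056).round(4) for r in(185,188,191)])
# wrist shoulder reference for tilt: topmost shoulder pixel
print(proj(f,np.array([.53112,-.08088,.17607])-[0,0,.0525]))
```

```text
lip inner at [ 0.52402591 -0.07906622  0.053     ] lip top [ 0.52097425 -0.07874718  0.057     ] foot on plate px [280.37611241 205.46531834]
wrist lip (edge row 191) [array([ 0.5137, -0.0799,  0.056 ]), array([ 0.5166, -0.0797,  0.056 ]), array([ 0.5195, -0.0795,  0.056 ])]
[317.35743761 227.83914422]
```

Emit:
apply_moves:
  plan:
    - {"dx":0,"dy":0,"dz":5,"spin":0,"jaw":0}
    - {"dx":0,"dy":0,"dz":10,"spin":0,"jaw":0}
    - {"dx":0,"dy":0,"dz":14,"spin":0,"jaw":0}
    - {"dx":0,"dy":0,"dz":15,"spin":0,"jaw":0}
    - {"dx":0,"dy":0,"dz":15,"spin":0,"jaw":0}

```text
clock: 10.05
tcp_pos: [0.5311, -0.0808, 0.1602]
tool_rot: [-3.142, 0.0, -3.073]
ft_force: [0.9, 0.5, 0.6]
width: 0.0238
finger_force: 24.8
```

Emit:
apply_moves:
  plan:
    - {"dx":0,"dy":0,"dz":0,"spin":0,"jaw":0}
    - {"dx":0,"dy":0,"dz":0,"spin":0,"jaw":0}
    - {"dx":2,"dy":0,"dz":0,"spin":0,"jaw":0}
    - {"dx":5,"dy":0,"dz":0,"spin":0,"jaw":0}
    - {"dx":8,"dy":0,"dz":0.5,"spin":0,"jaw":0}
  grip_force: 8

```text
clock: 10.55
tcp_pos: [0.5228, -0.0815, 0.1597]
tool_rot: [3.142, 0.001, -3.073]
ft_force: [0.7, -0.8, 0.7]
width: 0.0236
finger_force: 8.0
```

```bash
cat >> h.py <<'E'
def foot(s,box):
    "brass foot pixels"
    x0,y0,x1,y1=box;h=cv2.cvtColor(s["image"],cv2.COLOR_BGR2HSV)[y0:y1,x0:x1];m=cv2.inRange(h,(8,90,50),(28,255,255));p=np.argwhere(m)[:,::-1]+[x0,y0];return len(p),p.mean(0) if len(p) else None
def shot(n,box=(230,140,360,250)):
    f=grab_frame("wrist");s=grab_frame("scene");st=read_state();tcp=st["tcp_pos"];print(st["clock"],tcp,st["tool_rot"].round(3),st["ft_force"].round(2),st["width"])
    np.save("w"+n,f,allow_pickle=True);np.save("s"+n,s,allow_pickle=True);x0,y0,x1,y1=box
    cv2.imwrite(f"pics/s{n}.png",np.hstack([cv2.resize(s["image"][y0:y1,x0:x1],None,fx=4,fy=4),cv2.resize(f["image"][180:180+y1-y0,280:350],None,fx=4,fy=4)]))
    h=cv2.cvtColor(f["image"],cv2.COLOR_BGR2HSV);m=cv2.inRange(h,(100,110,25),(130,255,255))[150:265,270:370];v,u=np.nonzero(m);print("wrist handle blue: top row",v.min()+150,"n",len(v))
    return f,s,st
E
python3 - <<'E'
from h import *
print(foot(np.load("s5.npy",allow_pickle=True).item(),(270,190,292,208)))
w=np.load("w5.npy",allow_pickle=True).item();m=cv2.inRange(cv2.cvtColor(w["image"],cv2.COLOR_BGR2HSV),(100,110,25),(130,255,255))[150:265,270:370];print("ref",np.nonzero(m)[0].min()+150)
f,s,st=shot("6");print(foot(s,(270,190,292,212)))
E
```

```text
(6, array([279.66666667, 201.16666667]))
ref 209
10.65 [ 0.52246766 -0.08150692  0.15961627] [ 3.142  0.    -3.073] [1.86 0.4  0.12] 0.02380571689026807
wrist handle blue: top row 211 n 1872
(8, array([279.625, 203.625]))
```

Emit:
apply_moves:
  plan:
    - {"dx":3,"dy":0,"dz":0.3,"spin":0,"jaw":0}
    - {"dx":6,"dy":0,"dz":0.6,"spin":0,"jaw":0}
    - {"dx":9,"dy":0,"dz":1,"spin":0,"jaw":0}
    - {"dx":12,"dy":0,"dz":1.6,"spin":0,"jaw":0}
    - {"dx":15,"dy":0,"dz":2.2,"spin":0,"jaw":0}

```text
clock: 11.15
tcp_pos: [0.5077, -0.0825, 0.1574]
tool_rot: [3.142, 0.0, -3.073]
ft_force: [0.6, 0.5, -0.0]
width: 0.0239
finger_force: 8.0
```

Run:
```python
from h import *
f,s,st=shot("7");print(foot(s,(270,190,292,212)))
```

```text
11.25 [ 0.50725342 -0.0825475   0.15725815] [ 3.142e+00 -1.000e-03 -3.073e+00] [0.16 0.09 1.14] 0.02391968430578789
wrist handle blue: top row 221 n 1301
(6, array([280. , 203.5]))
```

View pics/s7.png

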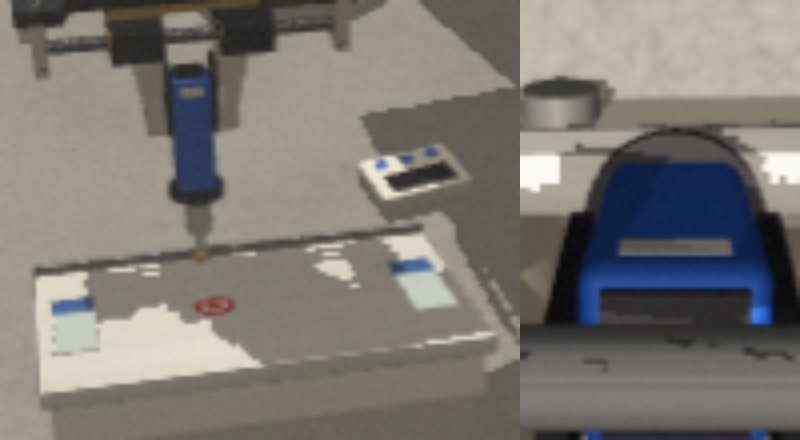

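Emit:
apply_moves:
  plan:
    - {"dx":3,"dy":0,"dz":0.6,"spin":0,"jaw":0}
    - {"dx":6,"dy":0,"dz":1.3,"spin":0,"jaw":0}
    - {"dx":9,"dy":0,"dz":2,"spin":0,"jaw":0}
    - {"dx":12,"dy":0,"dz":2.8,"spin":0,"jaw":0}
    - {"dx":12,"dy":0,"dz":2.8,"spin":0,"jaw":0}

```text
clock: 11.75
tcp_pos: [0.4952, -0.0834, 0.1544]
tool_rot: [3.142, -0.001, -3.073]
ft_force: [-0.3, -0.1, 0.5]
width: 0.0237
finger_force: 8.0
```

Run:
```python
from h import *
f,s,st=shot("8");print(foot(s,(270,190,292,212)))
tcp=st["tcp_pos"];G=tcp+[0,0,.005]
h=cv2.cvtColor(f["image"],cv2.COLOR_BGR2GRAY)
# handle end-face label / cap etc via depth: fit plane to the handle's rear face (faces -x, seen by wrist cam)
m=cv2.inRange(cv2.cvtColor(f["image"],cv2.COLOR_BGR2HSV),(100,110,25),(130,255,255));m=cv2.erode(m,np.ones((3,3)));m[:190]=0;m[265:]=0;m[:,:290]=0;m[:,350:]=0
v,u=np.nonzero(m);P=np.array([depthpt(f,(a,b)) for a,b in zip(u,v)]);print(len(P),P.min(0),P.max(0))
c,s_=np.cos(.07),np.sin(.07);X=P[:,0]*c+P[:,1]*s_;k=np.polyfit(P[:,2],X,1);r=X-np.polyval(k,P[:,2]);o=abs(r)<.003;k=np.polyfit(P[o,2],X[o],1);print("dx/dz all",k,"tilt",-np.arctan(k[0]),o.sum())
```

```text
11.85 [ 0.49535823 -0.08337237  0.15439543] [ 3.142e+00 -1.000e-03 -3.073e+00] [-1.35 -0.08  0.7 ] 0.023845267928932337
wrist handle blue: top row 229 n 843
(6, array([280. , 203.5]))
587 [ 0.42294963 -0.09478779  0.10864314] [ 0.49656098 -0.07153541  0.29764898]
dx/dz all [-0.25512749  0.51625769] tilt 0.24979868700668154 507
```

Emit:
apply_moves:
  plan:
    - {"dx":0,"dy":0,"dz":0,"spin":0,"jaw":0}
    - {"dx":0,"dy":0,"dz":0,"spin":0,"jaw":0}
    - {"dx":1.5,"dy":0,"dz":-5,"spin":0,"jaw":0}
    - {"dx":6,"dy":0,"dz":-20,"spin":0,"jaw":0}
    - {"dx":10,"dy":0,"dz":-35,"spin":0,"jaw":0}
  grip_force: 25

```text
clock: 12.35
tcp_pos: [0.4854, -0.0841, 0.1897]
tool_rot: [-3.142, -0.001, -3.073]
ft_force: [0.2, -0.1, -2.4]
width: 0.024
finger_force: 25.0
```

```bash
cat >> h.py <<'E'
def tilt(f,zc):
    m=cv2.inRange(cv2.cvtColor(f["image"],cv2.COLOR_BGR2HSV),(100,110,25),(130,255,255));m=cv2.erode(m,np.ones((3,3)));m[:190]=0;m[265:]=0;m[:,:290]=0;m[:,350:]=0
    v,u=np.nonzero(m);P=np.array([depthpt(f,(a,b)) for a,b in zip(u,v)]);P=P[(P[:,2]<zc+.016)&(P[:,2]>zc-.06)]
    X=P[:,0]*np.cos(.07)+P[:,1]*np.sin(.07);o=X==X
    for _ in range(4): k=np.polyfit(P[o,2],X[o],1);r=X-np.polyval(k,P[:,2]);o=abs(r)<.0015+.0*r
    print("tilt",-np.arctan(k[0]),o.sum(),len(P),"x at zc",np.polyval(k,zc))
E
python3 - <<'E'
from h import *
for n,z in(("5",.176),("6",.1596),("7",.1573),("8",.1544)): tilt(np.load(f"w{n}.npy",allow_pickle=True).item(),z)
f,s,st=shot("9");tilt(f,st["tcp_pos"][2]);tcp=st["tcp_pos"]
print(foot(s,(265,180,295,205)))
for a in(.2,.25,.3,.35):
    P=tcp+[0,0,.005]+.1115*np.array([np.sin(a)*.9975,np.sin(a)*.07,-np.cos(a)]);print(a,P.round(4),proj(s,P).round(1))
E
```

```text
tilt 0.001186582762564892 1256 1262 x at zc 0.5094010482824822
tilt 0.026112134734342846 1131 1135 x at zc 0.5025777070745923
tilt 0.16306718651851895 675 676 x at zc 0.4881450539979529
tilt 0.267302772885617 362 381 x at zc 0.4764096104343205
12.45 [ 0.4867112  -0.08395873  0.19144374] [ 3.142e+00  3.000e-03 -3.073e+00] [ 0.72  0.31 -1.95] 0.023847462023028773
wrist handle blue: top row 229 n 837
tilt 0.25550908483139345 465 530 x at zc 0.46638819934664394
(6, array([279. , 190.5]))
0.2 [ 0.5088 -0.0824  0.0872] [278.8 190.1]
0.25 [ 0.5142 -0.082   0.0884] [279. 191.]
0.3 [ 0.5196 -0.0817  0.0899] [279.3 191.8]
0.35 [ 0.5248 -0.0813  0.0917] [279.5 192.5]
```

View pics/s9.png

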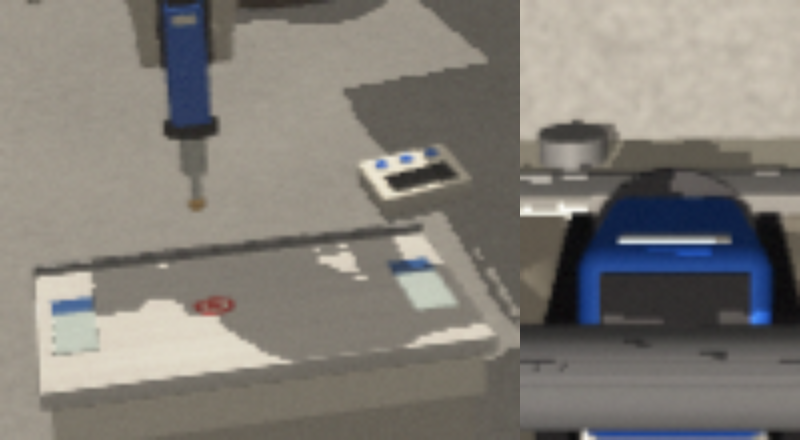

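The tilt is now about 0.26 rad, measured from the wrist depth (the same method reads 0.001 on the upright view). The foot hangs freely at (279,192). I'm moving to hover over the target.

Emit:
apply_moves:
  plan:
    - {"dx":-10,"dy":0,"dz":-2,"spin":0,"jaw":0}
    - {"dx":-30,"dy":0,"dz":-2,"spin":0,"jaw":0}
    - {"dx":-55,"dy":0.5,"dz":-2,"spin":0,"jaw":0}
    - {"dx":-70,"dy":0.5,"dz":-2,"spin":0,"jaw":0}
    - {"dx":-77,"dy":0.5,"dz":-2,"spin":0,"jaw":0}

```text
clock: 12.95
tcp_pos: [0.5642, -0.0781, 0.1901]
tool_rot: [-3.141, -0.002, -3.073]
ft_force: [-0.6, 0.1, -2.3]
width: 0.024
finger_force: 25.0
```

Emit:
apply_moves:
  plan:
    - {"dx":0,"dy":0,"dz":0,"spin":0,"jaw":0}
    - {"dx":0,"dy":0,"dz":0,"spin":0,"jaw":0}
    - {"dx":0,"dy":0,"dz":0,"spin":0,"jaw":0}
    - {"dx":0,"dy":0,"dz":0,"spin":0,"jaw":0}
    - {"dx":0,"dy":0,"dz":0,"spin":0,"jaw":0}

```text
clock: 13.45
tcp_pos: [0.5625, -0.0782, 0.1919]
tool_rot: [3.141, 0.001, -3.073]
ft_force: [0.1, 0.1, -1.8]
width: 0.0241
finger_force: 25.0
```

Run:
```python
from h import *
f,s,st=shot("10");tilt(f,st["tcp_pos"][2]);tcp=st["tcp_pos"]
h=cv2.cvtColor(s["image"],cv2.COLOR_BGR2HSV)[180:225,262:305];b=cv2.inRange(h,(9,80,50),(28,255,255));v,u=np.nonzero(b);print("brass",list(zip(u+262,v+180)))
r=cv2.inRange(h,(0,120,60),(7,255,255))|cv2.inRange(h,(172,120,60),(180,255,255));v,u=np.nonzero(r);print("red",len(u),u.min()+262,u.max()+262,v.min()+180,v.max()+180)
for a in(.26,.3):
  P=tcp+[0,0,.005]+.1135*np.array([np.sin(a)*.9975,np.sin(a)*.07,-np.cos(a)]);print(P.round(4),proj(s,P).round(1))
print(proj(s,np.array([.5957,-.076,.0757])))
I=cv2.resize(s["image"][165:235,245:325],None,fx=8,fy=8,interpolation=cv2.INTER_CUBIC);cv2.imwrite("pics/z10.png",I)
```

```text
13.55 [ 0.56257535 -0.07820228  0.19187259] [ 3.142  0.    -3.073] [ 0.55  0.37 -2.98] 0.024123170970054626
wrist handle blue: top row 229 n 844
tilt 0.2683165392885753 353 368 x at zc 0.5438127199930943
brass [(np.int64(282), np.int64(209)), (np.int64(284), np.int64(209)), (np.int64(282), np.int64(210)), (np.int64(283), np.int64(210)), (np.int64(284), np.int64(210)), (np.int64(282), np.int64(211)), (np.int64(283), np.int64(211)), (np.int64(281), np.int64(216)), (np.int64(283), np.int64(217))]
red 11 279 287 215 218
[ 0.5917 -0.0762  0.0872] [283.2 211. ]
[ 0.596  -0.0759  0.0884] [283.5 211.7]
[283.57610241 215.82828049]
```

View pics/z10.png

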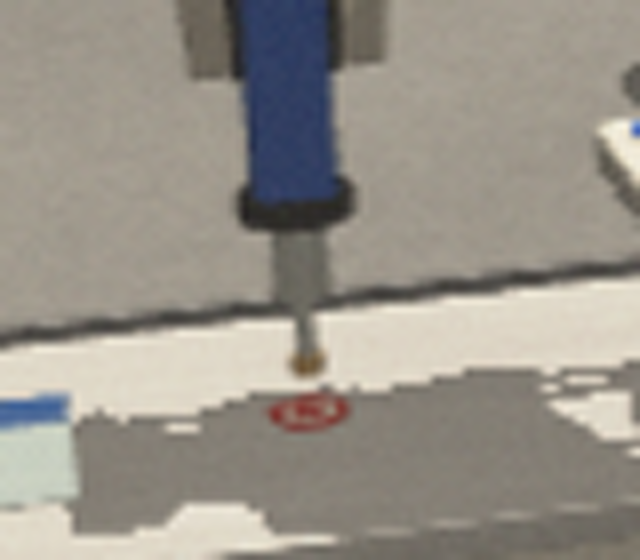

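Emit:
apply_moves:
  plan:
    - {"dx":-2,"dy":0,"dz":6,"spin":0,"jaw":0}
    - {"dx":-3.5,"dy":0,"dz":11,"spin":0,"jaw":0}
    - {"dx":-4.5,"dy":0,"dz":14.5,"spin":0,"jaw":0}
    - {"dx":-5.5,"dy":0,"dz":17.5,"spin":0,"jaw":0}
    - {"dx":-6,"dy":0,"dz":19,"spin":0,"jaw":0}

```text
clock: 14.05
tcp_pos: [0.5687, -0.0778, 0.1723]
tool_rot: [-3.142, -0.001, -3.073]
ft_force: [-1.8, -0.1, 1.0]
width: 0.0239
finger_force: 25.0
```

Emit:
apply_moves:
  plan:
    - {"dx":0,"dy":0,"dz":0,"spin":0,"jaw":0}
    - {"dx":0,"dy":0,"dz":0,"spin":0,"jaw":0}
    - {"dx":0,"dy":0,"dz":0,"spin":0,"jaw":0}
    - {"dx":0,"dy":0,"dz":0,"spin":0,"jaw":0}
    - {"dx":0,"dy":0,"dz":0,"spin":0,"jaw":0}

```text
clock: 14.55
tcp_pos: [0.5686, -0.0778, 0.1726]
tool_rot: [3.142, -0.0, -3.073]
ft_force: [-1.4, 0.7, 1.1]
width: 0.0238
finger_force: 25.0
```

Run:
```python
from h import *
f,s,st=shot("11");tilt(f,st["tcp_pos"][2]);tcp=st["tcp_pos"]
F=[]
for i in range(6): grab_frame("top");F.append(read_state()["ft_force"])
print(np.mean(F,0),np.std(F,0))
a=.265;d=np.array([np.sin(a)*.9975,np.sin(a)*.07,-np.cos(a)]);G=tcp+[0,0,.005]
for L in(.0635,.0575,.1055): print(L,(G+L*d).round(4),proj(s,G+L*d).round(1))
cv2.imwrite("pics/z11.png",cv2.resize(s["image"][165:235,245:325],None,fx=8,fy=8,interpolation=cv2.INTER_CUBIC))
```

```text
14.65 [ 0.5685603  -0.077812    0.17258707] [ 3.142 -0.    -3.073] [-2.93  1.09  1.32] 0.024351770788279523
wrist handle blue: top row 229 n 832
tilt 0.2646371504735724 346 364 x at zc 0.5499524396523081
[-2.1413761   0.70126667  1.89178094] [0.1934166  0.60106671 0.31378713]
0.0635 [ 0.5851 -0.0766  0.1163] [282.4 199.4]
0.0575 [ 0.5836 -0.0768  0.1221] [282.2 197. ]
0.1055 [ 0.5961 -0.0759  0.0758] [283.6 215.9]
```

View pics/z11.png

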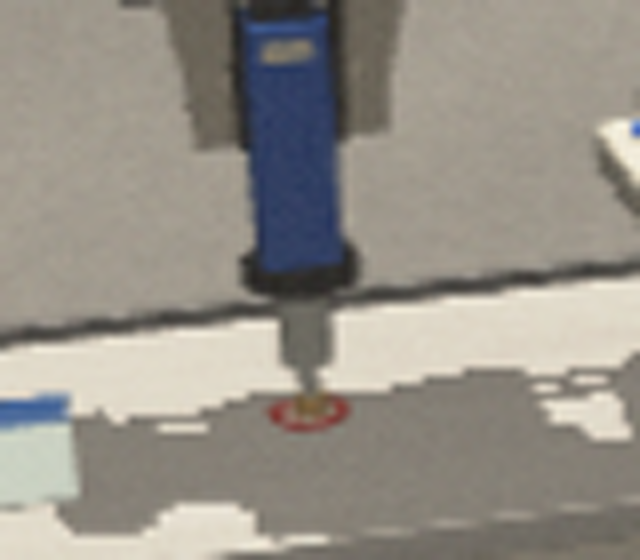

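The foot covers the red centre at about (283.5,216). The tilt is 0.265 rad against a target of 0.30, and the push is about 8 to 9.5 mm. I'll ease off 1 mm and hand in.

Emit:
apply_moves:
  plan:
    - {"dx":0.3,"dy":0,"dz":-1,"spin":0,"jaw":0}
    - {"dx":0.3,"dy":0,"dz":-1,"spin":0,"jaw":0}
    - {"dx":0.3,"dy":0,"dz":-1,"spin":0,"jaw":0}
    - {"dx":0.3,"dy":0,"dz":-1,"spin":0,"jaw":0}
    - {"dx":0.3,"dy":0,"dz":-1,"spin":0,"jaw":0}

```text
clock: 15.45
tcp_pos: [0.5684, -0.0778, 0.1735]
tool_rot: [3.142, -0.0, -3.073]
ft_force: [-2.5, 0.4, 1.4]
width: 0.024
finger_force: 25.0
```

Run:
```python
from h import *
st=read_state();print(st["clock"],st["tcp_pos"],st["ft_force"],st["finger_force"]);print(finish_job())
```

```text
15.45 [ 0.56836498 -0.07782329  0.17352456] [-2.52350101  0.42908261  1.42882075] 25.00054657459259
the job is handed in; nothing more can be done
None
```

I handed the job in at 15.5 s (no verdict came back): the probe was held on the puck's dot for over a second, pushed in about 8 mm, and now stands gripped on the target, pushed in about 8 mm and tilted about 0.265 rad against the plate's 0.30 (my own camera and force estimates).

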